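# Fetch the mill cap from the blue-lidded compartment

## Task

The mill's blue cap is stored in the compartment with the blue lid. Open only that lid, all the way, lift the cap out by its wooden grip, and lower it gently onto the mill so that both pegs enter its holes and it sits fully home and level; then shut the blue lid again and let go. Leave the other two lids shut, and do not disturb the jar or the three little cups.

Things in the scene. Friction and masses are not known exactly. Their poses are not given: they have to be found in the camera images.
- cell_blue: Fixed compartment with the blue lid; holds the cap. Wooden box tilted 30 deg about y so its mouth faces up and to the robot: mouth's normal is (-0.5,0,0.866), up-slope is (0.866,0,0.5) in this frame. Origin on the counter, 45 mm below the middle of the box's underside; turned by yaw only: x away from the robot (to the hinge side), y along the row.
- cell_white: Compartment with the white lid, same build and frame as cell_blue. Each box is outside 116 (along slope) x 118 (y) x 67 deep, walls and floor 4 thick; inner space 108 x 110 x 63 deep. A gripper more than about 70 mm open between its fingers may hit the walls when reaching in: open it only partly there.
- cell_amber: Compartment with the orange-amber lid, same build and frame as cell_blue. The three stand side by side 120 mm apart in any order on a dark plinth 140 x 370 x 12 mm.
- blue_hinge (a point): Middle of the blue lid's hinge line, on the upper rear rim of its compartment; frame as cell_blue (yaw only): the hinge line is its y axis.
- blue_knob (a point): Centre of the blue lid's brass barrel knob, diameter 18, length 32 along y (parallel to the hinge). Pinch its flat ends; it can pivot between the fingers. On a stem 12 (y) x 10 mm, centre 24 mm above the lid's top face; in the lid's plane 100 mm from the hinge line and 32 mm above it. Frame turns with the lid: z outward normal, x towards the hinge.
- lid_blue (a joint): Blue lid's angle, rad: 0 shut (lying in the slope), 1.7 fully open (stop). Plate 116 x 116 x 8 mm; front edge and knob swing up and back. Stiff hinge (about 0.22 N m, 2 to 4 N at the knob), stays where left. Fully open it still leans 23 deg over the box, so a vertical hand does not fit: reach in along the mouth's normal. All the way means 1.5 or more.
- lid_white (a joint): Angle of the white lid, same build: leave shut at 0.
- lid_amber (a joint): Angle of the orange-amber lid, same build: leave shut at 0.
- cap: Loose mill cap, 0.25 to 0.5 kg: blue plate 100 (x) x 70 (y) x 18 mm with a light-wood grip block 44 (x) x 26 (y) x 40 tall on its middle. Origin: centre of the plate's underside, z up through the grip. Two through holes, diameter 15, at x = +-34 mm. Starts on the blue box's sloping floor against its lower wall, x up the slope, y along the row.
- cap_grip (a point): Point inside the cap's wooden grip, on its axis, 46 mm above the plate's underside and 12 mm below the grip's top: pinch here along the cap's y (26 mm wide). Frame as cap.
- mill_seat (a point): Centre of the flat round top (112 mm across) of the fixed white ceramic mill with blue band, 100 mm above the counter; turned by yaw only. Two steel pegs, diameter 12, 13 tall, tapered tips, at x = +-34 mm. Brass crank on its +y side, below the top. The cap is home when its origin is here and the x axes are parallel, either way round.
- date_jar: Bystander: closed amber glass jar, 84 in diameter, 130 tall; origin at underside centre.
- finjan1: Bystander: white finjan cup, 62 across, 58 tall, in the wooden tray; origin at underside centre.
- finjan2: Bystander: second such cup in the tray.
- finjan3: Bystander: third such cup, on the counter beyond the mill.

How it is judged:
By the outcome, as a careful person would: the job done as asked, in the order asked, and still so for the second after the job is handed in, with the robot touching nothing.
It also fails if it takes over 72 s, if anything falls off the work surface, if the arm or the gripper's body presses on something with over 40 N, if the wrist force passes 120 N, or if a joint passes its speed limit or range.

## Robot

A 6-joint arm with a two-finger parallel gripper is mounted at the origin on the work surface. World frame = base frame: x ahead of the robot, y to its left, z up, the work surface at z = 0. Lengths are in m, angles in rad, forces in N, time in s.
With the tool pointing down it reaches from about 0.25 to 0.725 m from the base axis. Payload 4 kg.
Tool frame: the origin (TCP) lies midway between the tips of the shut fingers; the grasp point (between the pads) lies 19 mm behind it (bot.grip_point_offset is the distance from the TCP to the grasp point, in m); z points along the fingers, y is the line along which they close (so a half turn about z gives the same grasp; the last joint's range is limited). The gripper opens to 85 mm and grips with 20 to 120 N. Pads are 22 mm wide; open, the fingers measure 114 mm over their backs; the gripper's body (76 mm by 85 mm) begins 54 mm behind the grasp point. The pads swing forward as they close: fully open they stand 13 mm farther back than shut.
Start: joints at [1.228, 0.241, 0.005, 1.335, 0, 1.571], TCP at [0.168, 0.471, 0.231] pointing down, gripper open.
Joint ranges: [-2.72, 2.72], [-1.05, 1.87], [-1.09, 1.28], [-1.99, 2.15], [-1.42, 1.44], [-3.14, 3.14]. Speed limits (rad/s): [2.79, 2.79, 3.14, 3.14, 3.14, 3.14].

## Interface

Orientations are given as a unit quaternion [x, y, z, w].
In Python, from workcell import bot gives the robot as it stands.
- The arm moves only by the tool step_arm, never from a script. Its argument "targets" is text: rows parted by semicolons, each of 7 numbers parted by spaces: the opening, from -1 (shut) to 1 (fully open), so that 0 is half open, then the shift along the world's x, y, z normalised to -1 to 1, where 1 is 0.5 m, then the turn, a rotation vector about the world's x, y, z normalised to -1 to 1, where 1 is pi/4 rad. In form: gripper x y z wx wy wz; .... A call has 1 to 10 rows; each row is the pose to reach, as a shift and turn from the pose commanded when the call began; what a row does not reach only later rows make up. A row lasts 1/12 s, in which the tool goes at most 41.7 mm and 7.16 degrees, less where a joint would pass 70% of its speed; a pose out of reach is approached as far as the arm can. A call with a number of a shift or a turn outside -1 to 1 is refused whole. A call with a gripper value outside its range is refused whole. The fingers move at their own pace and stop on an object; the grip force is fixed at half the most. Time passes only in rows, so rows that repeat a pose let the fingers close. It gives the time, the measured TCP pose, the force, the opening and the grip force at its end, in the units of the state.
- bot.get_obs(): the state, without advancing time (a new reading comes with each control period).
- bot.camera(name): name is "scene" or "side" or "wrist"; returns the picture (400x640x3 uint8, red, green, blue); there is no depth.
- bot.camera_info(name): a dict with "vertical_fov" (degrees; the focal length in pixels is half the picture's height over the tangent of half this angle, whatever the lens; pixels are square), "cx", "cy" (the principal point, pixels), "pose" (4x4, takes a point from camera to world coordinates). Camera axes: x right, y up, looking along -z (the intrinsics and any distortion apply to the point x, -y, -z); pixel columns grow to the right and rows downward; lengths in m; the calibration is good to about 2 mm. A picture is of the moment at which its call begins: read the wrist's pose just before it. camera_info takes no time and is no camera call; for the wrist camera it gives the pose at the moment of the call.
- bot.job_done(): hands the job in; it is judged then, once.
The state is a dict: "clock": time; "joint_pos": joint angles; "joint_vel": joint speeds; "tau": joint torques, N m; "eef_pos": TCP position; "tool_rot": TCP orientation; "ft_force": force on the tool from outside, world axes, zero at the start; "ft_torque": the same for the moment, N m; "grip_width": finger opening in m; "grasp_force": force on a finger pad.
Only numpy, scipy, OpenCV 4.12 (cv2) and the standard library are available. Lean on these libraries where they do the work, as an engineer would, in place of code of your own. Each camera call takes 0.05 s, during which the arm holds its last target. There are 200 camera calls.

## Working session

There is one attempt and no reset: what is moved stays moved. The work goes in short steps, Python scripts to look and compute and a tool call to move; the robot and the scene stay as the last step left them, time stands still between calls to the robot, and variables do not carry over. Pictures are saved under pics/ and viewed, at most 10 in all, crops included, and the job is handed in when it is done.

Besides the shell and the picture viewer there is one more tool, called after "Call:" as name(argument=value, ...), one argument or row to a line, values as JSON. step_arm: Moves the arm, as the interface text tells. Scaled input: -1 to 1 covers 0.5 m each way for a shift and pi/4 rad each way for a turn. Its arguments: {"type":"object","properties":{"targets":{"type":"string"}},"required":["targets"]}

```bash
ls; mkdir -p pics; python3 - <<'E'
from workcell import bot
import cv2
for n in ("scene","side"):
    cv2.imwrite(f"pics/{n}0.png",bot.camera(n)[:,:,::-1]); i=bot.camera_info(n); print(n,i)
o=bot.get_obs(); print(o)
print(bot.camera_info("wrist"))
E
```

```text
pics
scene {'vertical_fov': 51.57030741581788, 'cx': 320.3904413830114, 'cy': 197.0840316122565, 'pose': array([[ 3.98502289e-01, -5.93623432e-01,  6.99147443e-01,
         1.48001347e+00],
       [ 9.17167217e-01,  2.58315331e-01, -3.03442721e-01,
        -3.53071384e-01],
       [-4.69793565e-04,  7.62157734e-01,  6.47391202e-01,
         9.67671720e-01],
       [ 0.00000000e+00,  0.00000000e+00,  0.00000000e+00,
         1.00000000e+00]])}
side {'vertical_fov': 55.95910103155354, 'cx': 316.27971811240275, 'cy': 201.5146886931281, 'pose': array([[ 8.33755714e-01,  3.61123272e-01, -4.17661815e-01,
         9.17184475e-02],
       [-5.52132623e-01,  5.43963919e-01, -6.31864560e-01,
        -6.29912521e-01],
       [-9.88039387e-04,  7.57425400e-01,  6.52920965e-01,
         7.94917758e-01],
       [ 0.00000000e+00,  0.00000000e+00,  0.00000000e+00,
         1.00000000e+00]])}
{'clock': 0.1, 'joint_pos': array([1.22802980e+00, 2.41351943e-01, 3.90128702e-03, 1.33522137e+00,
       2.02761974e-06, 1.57076610e+00]), 'joint_vel': array([-0.00133484, -0.00287557,  0.00218215, -0.00126851,  0.00271266,
        0.00031076]), 'tau': array([ 4.16992152e-04, -3.73139870e+01,  2.53009468e+01,  1.08803774e-02,
        1.12977236e-04, -9.37850842e-06]), 'eef_pos': array([0.16786027, 0.47039282, 0.230511  ]), 'tool_rot': array([ 1.70530545e-01,  9.85351944e-01, -9.23936366e-04, -1.60959270e-04]), 'ft_force': array([0.63847354, 0.23313818, 0.15091743]), 'ft_torque': array([ 0.01889305, -0.0174371 , -0.01619842]), 'grasp_force': 0.0, 'grip_width': 0.08545873210536323}
{'vertical_fov': 67.57175029280967, 'cx': 318.7726475649689, 'cy': 196.2492774554164, 'pose': array([[ 0.33682699, -0.89597911, -0.28942876,  0.09311369],
       [ 0.9415651 ,  0.31997828,  0.10520959,  0.49809489],
       [-0.00165468, -0.30795345,  0.95139999,  0.37334431],
       [ 0.        ,  0.        ,  0.        ,  1.        ]])}
```

View pics/scene0.png

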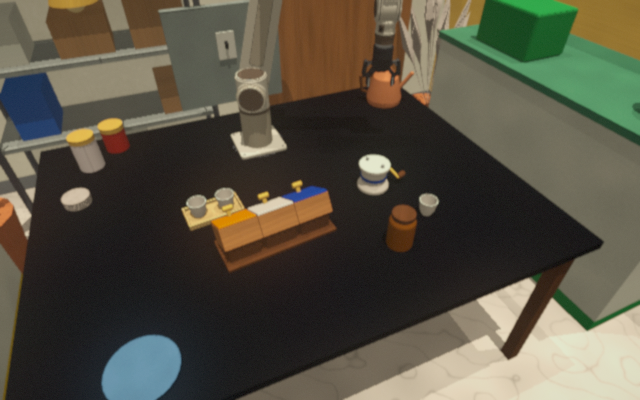

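View pics/side0.png

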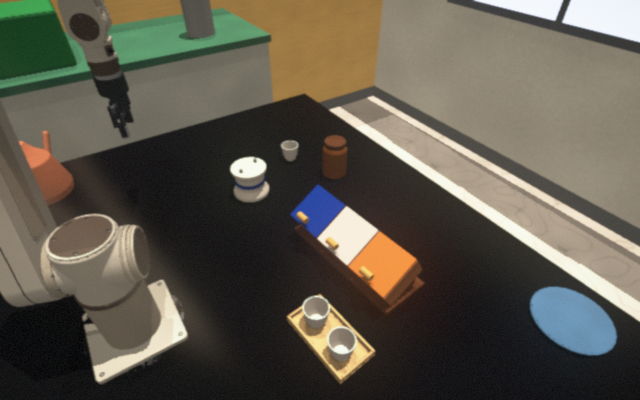

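The scene view shows the row at (275,225) with amber, white and blue lids left to right, blue at (308,197). The mill is at (374,172), the jar at (401,228), the third cup at (428,205) and the tray at (212,207). The side view shows the blue lid at (319,207) with its knob at (302,218), and the mill top at (249,168). I'll enlarge both.

```bash
python3 - <<'E'
import cv2,numpy as np
a=cv2.imread("pics/side0.png")[145:315,225:425]; b=cv2.imread("pics/scene0.png")[145:270,200:450]
cv2.imwrite("pics/sc.png",cv2.resize(a,None,fx=3.5,fy=3.5,interpolation=cv2.INTER_CUBIC))
cv2.imwrite("pics/ss.png",cv2.resize(b,None,fx=3.2,fy=3.2,interpolation=cv2.INTER_CUBIC))
E
```

```text
(no output)
```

View pics/sc.png

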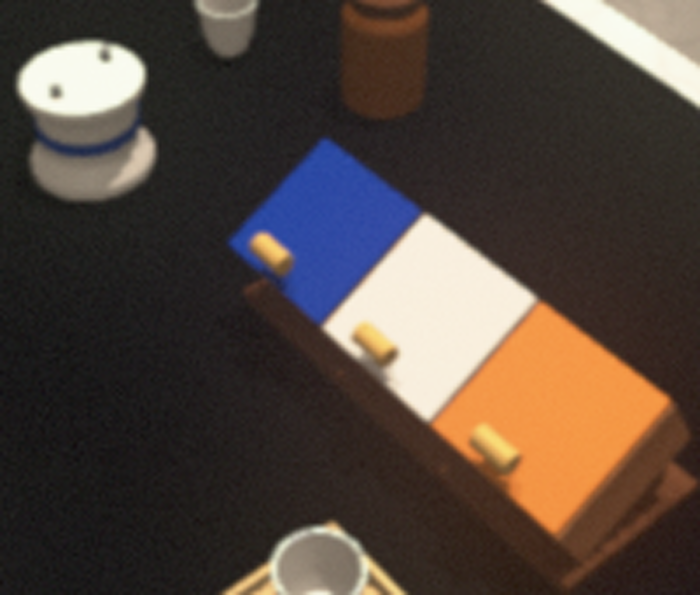

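View pics/ss.png

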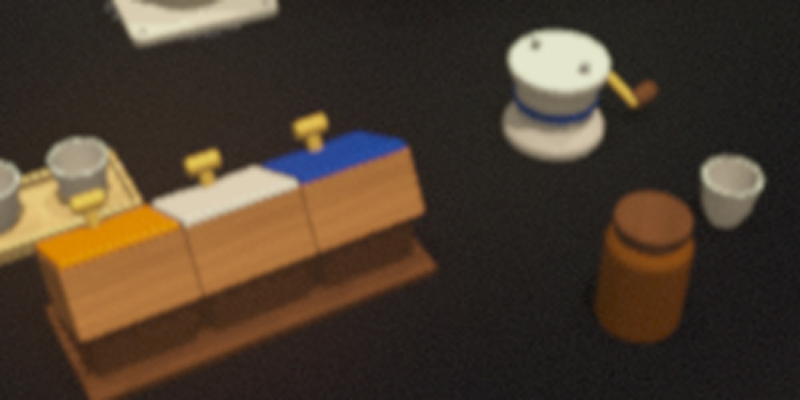

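Side crop: blue lid corners at (325,138), (229,241), (320,322), (425,212), knobs at (271,254), (375,344), (495,450), pegs at (55,91) and (105,55). Scene crop: knobs at (311,125), (203,160), (87,198), pegs at (536,45) and (584,69). I'll fit the poses from these.

```bash
cat > h.py <<'E'
import numpy as np
from workcell import bot
from scipy.optimize import least_squares
from scipy.spatial.transform import Rotation as R
def proj(info,P,h=400):
    T=info["pose"]; p=(np.asarray(P,float)-T[:3,3])@T[:3,:3]; f=h/2/np.tan(np.radians(info["vertical_fov"]/2))
    return np.c_[info["cx"]+f*p[:,0]/-p[:,2], info["cy"]-f*p[:,1]/-p[:,2]]
u=np.array([.866,0,.5]);n=np.array([-.5,0,.866])
def cl(a,y,d): return np.array([0,y,.045])+a*u+d*n   # cell-local point
def w(q,P): return np.asarray(P)@R.from_euler('z',q[2]).as_matrix().T+[q[0],q[1],0]
E
python3 - <<'E'
from h import *
S=bot.camera_info("side");C=bot.camera_info("scene")
sp=lambda L:np.array(L)/3.5+[225,145]; cp=lambda L:np.array(L)/3.2+[200,145]
k=[cl(-.042,y,.099) for y in(0,-.12,-.24)]
ps=k+[cl(.058,.058,.075),cl(-.058,.058,.075),cl(-.058,-.06,.075),cl(.058,-.06,.075),cl(.058,-.18,.075),cl(-.058,-.18,.075),cl(.058,-.298,.075),cl(-.058,-.298,.075)]
is_=sp([(271,254),(375,344),(495,450),(325,138),(229,241),(320,322),(425,212),(538,300),(430,418),(672,402),(557,537)])
pc=k+[cl(.058,.058,.075),cl(.058,.058,0),cl(.058,-.298,0)]
ic=cp([(311,125),(203,160),(87,198),(408,148),(425,213),(85,338)])
f=lambda q:np.r_[(proj(S,w(q,ps))-is_).ravel(),(proj(C,w(q,pc))-ic).ravel()]
r=least_squares(f,[.5,0,0]);print("cell",r.x);print(r.fun.reshape(-1,2).round(1))
pm=[(-.034,0,.107),(.034,0,.107),(0,0,.1)]
ms=sp([(55,91),(105,55),(82,77)]);mc=cp([(536,45),(584,69),(559,62)])
g=lambda q:np.r_[(proj(S,w(q,pm))-ms).ravel(),(proj(C,w(q,pm))-mc).ravel()]
r2=least_squares(g,[.4,.2,0.5]);print("mill",r2.x);print(r2.fun.reshape(-1,2).round(1))
# others on plane z
def ray(I,px,z):
    f_=200/np.tan(np.radians(I["vertical_fov"]/2));d=I["pose"][:3,:3]@np.array([(px[0]-I["cx"])/f_,-(px[1]-I["cy"])/f_,-1]);o=I["pose"][:3,3]
    return (o+d*(z-o[2])/d[2]).round(3)
print("jar top",ray(C,cp([(653,215)])[0],.13),"cup3 rim",ray(C,cp([(732,178)])[0],.058),"cupA",ray(S,(316,306),.058),"cupB",ray(S,(341,340),.058),"tray",[ray(S,p,.01) for p in((288,322),(342,376),(373,350),(319,297))])
print("knob",w(r.x,k).round(4), "hinge",w(r.x,[cl(.058,0,.067)]))
E
```

```text
cell [0.55116568 0.00851472 0.08992485]
[[ 0.4 -0.7]
 [-0.  -0.5]
 [-0.2 -0.7]
 [ 0.2 -1. ]
 [-0.4 -0.2]
 [-0.   0.5]
 [-0.4 -0.6]
 [ 0.2 -0.6]
 [-0.6  1. ]
 [-0.4 -0.9]
 [-1.4 -0.9]
 [-0.7  1. ]
 [-0.6  1.3]
 [-0.2  1.4]
 [-1.1 -1.7]
 [-0.9  0.2]
 [-1.6  1. ]]
mill [0.45122896 0.30309984 0.40112898]
[[ 0.3 -1. ]
 [ 0.3 -1.1]
 [ 0.1 -0.5]
 [-0.6 -0.6]
 [-0.5 -0.5]
 [-0.5 -0.5]]
jar top [0.74  0.242 0.13 ] cup3 rim [0.66  0.4   0.058] cupA [ 0.362 -0.219  0.058] cupB [ 0.36  -0.317  0.058] tray [array([ 0.302, -0.192,  0.01 ]), array([ 0.332, -0.363,  0.01 ]), array([ 0.422, -0.354,  0.01 ]), array([ 0.4  , -0.175,  0.01 ])]
knob [[ 0.4656  0.0008  0.1097]
 [ 0.4764 -0.1187  0.1097]
 [ 0.4872 -0.2382  0.1097]] hinge [[0.56782609 0.01001696 0.132022  ]]
```

Call:
step_arm(
  targets="0.3 0.444 -0.36 0.04 0 0 0.55;0.3 0.444 -0.36 0.04 0 0 0.55;0.3 0.444 -0.36 0.04 0 0 0.55;0.3 0.444 -0.36 0.04 0 0 0.55;0.3 0.444 -0.36 0.04 0 0 0.55;0.3 0.444 -0.36 0.04 0 0 0.55;0.3 0.444 -0.36 0.04 0 0 0.55;0.3 0.444 -0.36 0.04 0 0 0.55;0.3 0.444 -0.36 0.04 0 0 0.55;0.3 0.444 -0.36 0.04 0 0 0.55",
)

```text
clock: 0.93
eef_pos: [0.39, 0.2905, 0.2508]
tool_rot: [-0.044, 0.999, -0.0, -0.001]
ft_force: [-0.6, 0.2, 0.3]
grip_width: 0.0554
grasp_force: 0.0
```

```bash
python3 - <<'E'
from h import *
import cv2,json
i=bot.camera_info("wrist");im=bot.camera("wrist")
cv2.imwrite("pics/w1.png",im[:,:,::-1]);np.save("w1pose.npy",i["pose"]);o=bot.get_obs();print(o["clock"],o["eef_pos"],o["tool_rot"],o["joint_vel"].round(3),o["grip_width"])
E
```

```text
0.9833 [0.38938098 0.29104409 0.2508133 ] [-4.45231180e-02  9.99008085e-01 -1.09764371e-04 -7.25917354e-04] [ 0.027 -0.006 -0.004 -0.    -0.002 -0.003] 0.055426883506029055
```

View pics/w1.png

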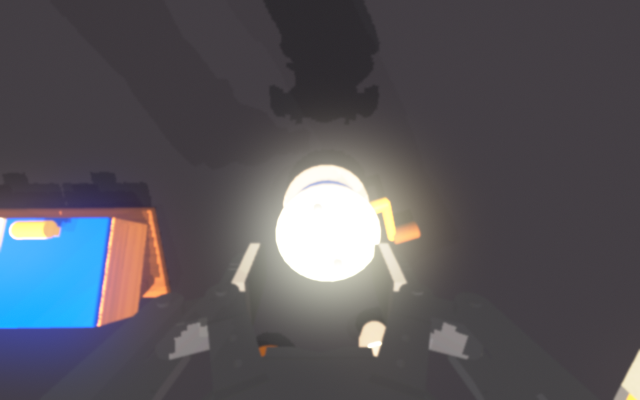

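The wrist view shows the mill at (328,230), overexposed by glare, with the blue lid at left and its knob at (35,230). I'll stretch the contrast to find the pegs.

```bash
python3 - <<'E'
from h import *
import cv2
im=cv2.imread("pics/w1.png")[160:290,265:395].astype(float)
g=im.mean(2); print(np.percentile(g,[50,60,70,90]), [ (im[...,c]>=255).mean().round(2) for c in range(3)])
a=np.clip((im-215)*255/40,0,255).astype(np.uint8)
k=cv2.imread("pics/w1.png")[205:260,0:130]
cv2.imwrite("pics/w1c.png",np.hstack([cv2.resize(a,(520,520),interpolation=cv2.INTER_CUBIC),cv2.copyMakeBorder(cv2.resize(k,(280,118)),0,402,0,0,cv2.BORDER_CONSTANT)]))
E
```

```text
[251.66666667 255.         255.         255.        ] [np.float64(0.45), np.float64(0.48), np.float64(0.54)]
```

View pics/w1c.png

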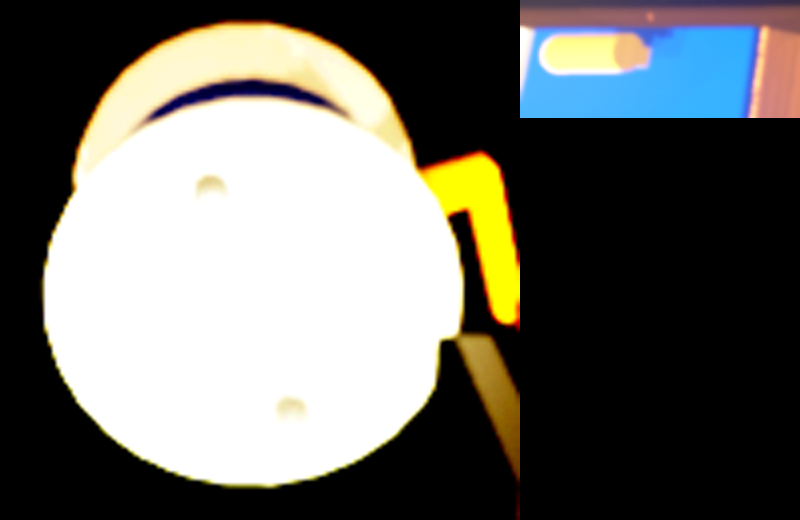

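```bash
python3 - <<'E'
from h import *
I=bot.camera_info("wrist");I["pose"]=np.load("w1pose.npy");print(I["pose"].round(3))
q=[.4512,.3031,.401]
print(proj(I,w(q,[(-.034,0,.1),(.034,0,.1),(-.034,0,.113),(.034,0,.113),(0,0,.1),(0,.056,.1),(0,-.056,.1)])).round(1))
obs=np.array([(211,186),(291,407)])/4+[265,160];print(obs)
E
```

```text
[[-0.086 -0.948 -0.306  0.311]
 [ 0.996 -0.082 -0.027  0.284]
 [ 0.    -0.307  0.952  0.394]
 [ 0.     0.     0.     1.   ]]
[[314.8 209.2]
 [333.9 263.7]
 [314.6 213.7]
 [334.5 270. ]
 [324.6 237.3]
 [374.9 222.4]
 [276.  251.6]]
[[317.75 206.5 ]
 [337.75 261.75]]
```

```bash
python3 - <<'E'
from h import *
I=bot.camera_info("wrist");I["pose"]=np.load("w1pose.npy")
p=np.array([.38938,.29104,.25081]);r=R.from_quat([-.0445231,.999008,-.00011,-.000726]).as_matrix()
for t in [(0,0,0),(0,.0277,-.005),(0,-.0277,-.005),(.011,.0277,-.005),(.011,-.0277,-.005)]: print(t,proj(I,[p+r@np.array(t)]).round(1))
q=[.5512,.0085,.0899]
print("knob",proj(I,w(q,[cl(-.042,y,.099) for y in(-.016,0,.016)])).round(1),"lid",proj(I,w(q,[cl(.058,.058,.075),cl(-.058,.058,.075)])).round(1))
E
```

```text
(0, 0, 0) [[318.2 254. ]]
(0, 0.0277, -0.005) [[371.5 258.6]]
(0, -0.0277, -0.005) [[265.  258.9]]
(0.011, 0.0277, -0.005) [[372.6 239.4]]
(0.011, -0.0277, -0.005) [[263.7 239.7]]
knob [[ 17.8 231.2]
 [ 33.2 231.1]
 [ 48.7 231.1]] lid [[ 91.3 329.1]
 [107.4 218.8]]
```

```bash
cat >> h.py <<'E'
Q=np.array([.5512,.0085,.0899])
def Rt(tilt,yaw): # tool x toward robot, y along yaw'd y, z down; tilt>0: z leans to +x
    return R.from_euler('z',yaw)*R.from_euler('y',-tilt)*R.from_matrix(np.array([[-1,0,0],[0,1,0],[0,0,-1]]))
def delta(p,r,p0=None,r0=None):
    o=bot.get_obs(); p0=o["eef_pos"] if p0 is None else p0; r0=R.from_quat(o["tool_rot"]) if r0 is None else r0
    return np.r_[(np.asarray(p)-p0)/.5,(r*r0.inv()).as_rotvec()/(np.pi/4)].round(4)
def tcp(g,r): return np.asarray(g)+.019*r.as_matrix()[:,2]
def lidknob(th):
    v=R.from_euler('y',th).apply(-.1*u+.032*n)
    return w(Q,[cl(.058,0,.067)+v])[0]
E
python3 - <<'E'
from h import *
r=Rt(np.pi/6,Q[2]);k=lidknob(0);nn=-r.as_matrix()[:,2];print(k,nn)
print(delta(tcp(k+.08*nn,r),r)); print(delta(tcp(k,r),r)-delta(tcp(k+.08*nn,r),r))
E
```

```text
[0.46567478 0.0007905  0.109734  ] [-0.49798086 -0.04488948  0.8660254 ]
[ 0.0918 -0.586  -0.1765  0.0599 -0.6658  0.0011]
[ 0.0797  0.0072 -0.1386  0.      0.      0.    ]
```

Call:
step_arm(
  targets="0.3 0.06 -0.586 -0.06 0.06 -0.666 0;0.3 0.06 -0.586 -0.06 0.06 -0.666 0;0.3 0.06 -0.586 -0.06 0.06 -0.666 0;0.3 0.06 -0.586 -0.06 0.06 -0.666 0;0.3 0.06 -0.586 -0.06 0.06 -0.666 0;0.3 0.06 -0.586 -0.06 0.06 -0.666 0;0.3 0.092 -0.586 -0.177 0.06 -0.666 0;0.3 0.092 -0.586 -0.177 0.06 -0.666 0;0.3 0.092 -0.586 -0.177 0.06 -0.666 0;0.3 0.092 -0.586 -0.177 0.06 -0.666 0",
)

```text
clock: 1.82
eef_pos: [0.4339, -0.0019, 0.1603]
tool_rot: [-0.043, 0.965, 0.012, 0.257]
ft_force: [0.3, -0.2, -0.0]
grip_width: 0.0559
grasp_force: 0.0
```

```bash
python3 - <<'E'
from h import *
import cv2
i=bot.camera_info("wrist");im=bot.camera("wrist")
o=bot.get_obs();print(o["clock"],o["eef_pos"],o["tool_rot"],o["joint_pos"])
k=lidknob(0);y=w([0,0,Q[2]],[[0,.016,0]])[0]
pr=proj(i,[k-y,k,k+y,o["eef_pos"]]);print(pr)
cv2.imwrite("pics/w2.png",im[:,:,::-1])
E
```

```text
1.8667 [ 0.43527997 -0.00114424  0.16211338] [-0.04351564  0.96500299  0.01234179  0.25830852] [-0.05340146 -0.19357584 -0.78538562  0.46046455  0.07285168 -0.12419755]
[[295.30510431 217.39853022]
 [317.2460637  217.33055081]
 [339.18669942 217.26257241]
 [318.30794766 259.01244554]]
```

View pics/w2.png

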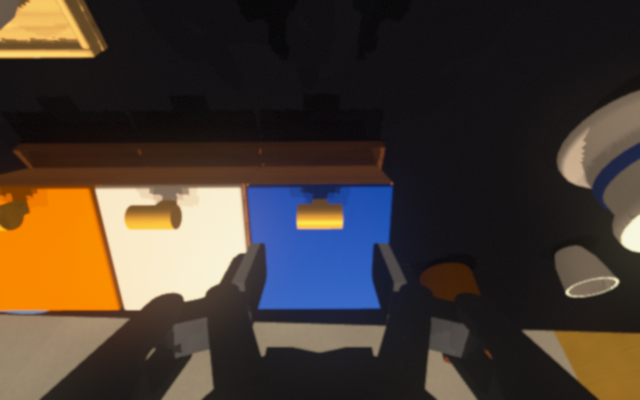

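The wrist view shows the blue knob at (320,216), centred between the fingertips at columns 263 and 375. That's within about 2 mm of the fit, so I'll advance and pinch.

Call:
step_arm(
  targets="0.3 0.03 0.004 -0.05 0 0 0;0.3 0.06 0.008 -0.1 0 0 0;0.3 0.08 0.01 -0.139 0 0 0;0.3 0.08 0.01 -0.139 0 0 0;0.3 0.08 0.01 -0.139 0 0 0;-1 0.08 0.01 -0.139 0 0 0;-1 0.08 0.01 -0.139 0 0 0;-1 0.08 0.01 -0.139 0 0 0;-1 0.08 0.01 -0.139 0 0 0;-1 0.08 0.01 -0.139 0 0 0",
)

```text
clock: 2.7
eef_pos: [0.4769, 0.0025, 0.0956]
tool_rot: [-0.043, 0.964, 0.011, 0.261]
ft_force: [-5.2, -1.8, 7.5]
grip_width: 0.0307
grasp_force: 59.5
```

```bash
python3 - <<'E'
from h import *
o=bot.get_obs();print(o["clock"],o["eef_pos"],o["tool_rot"],o["ft_force"],o["grip_width"],o["grasp_force"])
p0=o["eef_pos"];r0=R.from_quat(o["tool_rot"]);off=p0-tcp(lidknob(0),r0);print(off)
N=18
for j in range(1,N+1):
    th=1.68*j/N; t=np.pi/6*(1-j/N); r=Rt(t,Q[2])
    print(j,round(th,2),*delta(tcp(lidknob(th),r)+off,r,p0,r0).round(3))
E
```

```text
2.7 [0.4768812  0.00249742 0.0955652 ] [-0.04299013  0.9642552   0.01104849  0.26123109] [-5.16259816 -1.79133607  7.5458614 ] 0.030746380779192617 59.50963318347931
[0.00165252 0.00087533 0.00223338]
1 0.09 -0.004 -0.0 0.019 -0.002 0.044 0.001
2 0.19 -0.007 -0.001 0.038 -0.006 0.081 0.001
3 0.28 -0.007 -0.001 0.057 -0.009 0.118 0.001
4 0.37 -0.006 -0.0 0.076 -0.012 0.155 0.001
5 0.47 -0.003 -0.0 0.095 -0.016 0.192 0.001
6 0.56 0.002 0.0 0.113 -0.019 0.228 0.001
7 0.65 0.008 0.001 0.131 -0.022 0.265 0.001
8 0.75 0.016 0.002 0.148 -0.026 0.302 0.001
9 0.84 0.026 0.002 0.164 -0.029 0.339 0.001
10 0.93 0.037 0.003 0.179 -0.032 0.376 0.001
11 1.03 0.049 0.004 0.193 -0.036 0.413 0.001
12 1.12 0.063 0.006 0.205 -0.039 0.45 0.001
13 1.21 0.078 0.007 0.216 -0.042 0.487 0.001
14 1.31 0.093 0.008 0.226 -0.045 0.524 0.001
15 1.4 0.11 0.01 0.234 -0.049 0.56 0.001
16 1.49 0.127 0.012 0.241 -0.052 0.597 0.001
17 1.59 0.145 0.013 0.245 -0.055 0.634 0.001
18 1.68 0.163 0.015 0.248 -0.059 0.671 0.001
```

Call:
step_arm(
  targets="-1 -0.005 0 0.021 0 0.04 0;-1 -0.007 0 0.04 -0.006 0.08 0;-1 -0.007 0 0.059 -0.009 0.118 0;-1 -0.006 0 0.078 -0.012 0.155 0;-1 -0.003 0 0.097 -0.016 0.192 0;-1 0.002 0 0.115 -0.019 0.228 0;-1 0.008 0 0.133 -0.022 0.265 0;-1 0.016 0.001 0.15 -0.026 0.302 0;-1 0.026 0.002 0.166 -0.029 0.339 0;-1 0.037 0.003 0.181 -0.032 0.376 0",
)

```text
clock: 3.53
eef_pos: [0.4929, 0.0042, 0.1826]
tool_rot: [-0.044, 0.993, 0.006, 0.111]
ft_force: [6.7, -0.3, -16.5]
grip_width: 0.0309
grasp_force: 60.7
```

```bash
python3 - <<'E'
from h import *
o=bot.get_obs();print(o["clock"],o["eef_pos"],o["tool_rot"],o["ft_force"],o["grip_width"],o["grasp_force"])
r=R.from_quat(o["tool_rot"]); g=o["eef_pos"]-.019*r.as_matrix()[:,2]
h=w(Q,[cl(.058,0,.067)])[0]; d=g-h; print(np.hypot(np.hypot(d[0],d[1]),d[2]), lidknob(.93)-g)
E
```

```text
3.5333 [0.49289303 0.00415349 0.18264708] [-0.04394392  0.99278542  0.00556497  0.11142292] [  6.66410663  -0.25578337 -16.4993273 ] 0.030922994977902355 60.67418575286865
0.10529755709148438 [ 0.00027723 -0.00086654 -0.00023045]
```

Call:
step_arm(
  targets="-1 0.012 0.001 0.014 -0.004 0.037 0;-1 0.026 0.003 0.026 -0.007 0.074 0;-1 0.041 0.004 0.037 -0.01 0.111 0;-1 0.056 0.005 0.047 -0.013 0.148 0;-1 0.073 0.007 0.054 -0.017 0.184 0;-1 0.09 0.008 0.061 -0.02 0.221 0;-1 0.108 0.01 0.065 -0.023 0.258 0;-1 0.126 0.012 0.067 -0.027 0.295 0;-1 0.13 0.012 0.067 -0.027 0.295 0;-1 0.13 0.012 0.067 -0.027 0.295 0",
)

```text
clock: 4.37
eef_pos: [0.5583, 0.0104, 0.2172]
tool_rot: [-0.045, 0.999, 0.0, -0.004]
ft_force: [-2.8, 1.1, -1.4]
grip_width: 0.0309
grasp_force: 59.8
```

```bash
python3 - <<'E'
from h import *
o=bot.get_obs();print(o["clock"],o["eef_pos"],o["tool_rot"],o["ft_force"],o["grip_width"],o["grasp_force"])
r=R.from_quat(o["tool_rot"]); g=o["eef_pos"]-.019*r.as_matrix()[:,2]
for th in (1.6,1.65,1.7): print(lidknob(th)-g)
E
```

```text
4.3667 [0.55833758 0.01044109 0.21720805] [-4.45337131e-02  9.99001477e-01  4.54282130e-04 -3.54842155e-03] [-2.81707613  1.11651657 -1.38624444] 0.030899798201794684 59.771971106529236
[-0.00981736 -0.0021592  -0.00097851]
[-0.00465599 -0.00169394 -0.00014377]
[ 0.00054048 -0.00122552  0.00043093]
```

```bash
sed -i 's/^Q=.*/Q=np.array([.5512,.0095,.0899])/' h.py; python3 - <<'E'
from h import *
r=Rt(np.pi/6,Q[2]);nn=-r.as_matrix()[:,2];g=w(Q,[cl(-.004,0,.05)])[0]
p=tcp(g+.13*nn,r);print(g,p,delta(p,r))
E
```

```text
[0.52285095 0.00694453 0.0863    ] [0.46757507 0.0019618  0.18242882] [-1.815e-01 -1.700e-02 -6.960e-02  5.890e-02 -6.731e-01  6.000e-04]
```

Call:
step_arm(
  targets="0.3 0 0 0 0 0 0;0.3 0 0 0 0 0 0;0.3 0 0 0 0 0 0;0.3 0 0 0.06 0 0 0;0.3 0 0 0.14 0 0 0;0.3 0 0 0.22 0 0 0;0.3 -0.06 0 0.22 0 0 0;0.3 -0.14 0 0.22 0 0 0;0.3 -0.22 0 0.22 0 0 0;0.3 -0.26 0 0.2 0 0 0",
)

```text
clock: 5.2
eef_pos: [0.4273, 0.0105, 0.3202]
tool_rot: [-0.044, 0.999, 0.001, 0.001]
ft_force: [0.7, -1.0, -0.2]
grip_width: 0.0555
grasp_force: 0.0
```

```bash
python3 - <<'E'
from h import *
r=Rt(np.pi/6,Q[2]);nn=-r.as_matrix()[:,2];g=w(Q,[cl(-.004,0,.05)])[0]
p=tcp(g+.13*nn,r);o=bot.get_obs();print(o["clock"],o["eef_pos"],delta(p,r))
E
```

```text
5.2 [0.42728302 0.01047467 0.3201525 ] [ 0.0806 -0.017  -0.2754  0.058  -0.6618  0.0013]
```

Call:
step_arm(
  targets="0.3 0 -0.017 -0.02 0.058 -0.664 0;0.3 0 -0.017 -0.04 0.058 -0.664 0;0.3 0 -0.017 -0.08 0.058 -0.664 0;0.3 0.02 -0.017 -0.12 0.058 -0.664 0;0.3 0.05 -0.017 -0.2 0.058 -0.664 0;0.3 0.08 -0.017 -0.275 0.058 -0.664 0;0.3 0.08 -0.017 -0.275 0.058 -0.664 0;0.3 0.08 -0.017 -0.275 0.058 -0.664 0;0.3 0.08 -0.017 -0.275 0.058 -0.664 0",
)

```text
clock: 5.95
eef_pos: [0.4705, 0.0019, 0.1815]
tool_rot: [-0.043, 0.965, 0.011, 0.258]
ft_force: [0.4, -0.1, 0.3]
grip_width: 0.0555
grasp_force: 0.0
```

```bash
python3 - <<'E'
from h import *
import cv2
i=bot.camera_info("wrist");im=bot.camera("wrist")
o=bot.get_obs();print(o["clock"],o["eef_pos"],o["tool_rot"])
pts=w(Q,[cl(-.004+a,b,c) for c in(.062,.022) for a,b in((0,0),(-.022 if c>.05 else -.05,-.013 if c>.05 else -.035),(.022 if c>.05 else .05,.013 if c>.05 else .035))])
print(proj(i,pts).round(1),proj(i,[o["eef_pos"]]))
r=Rt(np.pi/6,Q[2]);g=w(Q,[cl(-.004,0,.05)])[0];print(delta(tcp(g,r),r))
cv2.imwrite("pics/w3.png",im[:,:,::-1])
E
```

```text
6.0 [0.47135344 0.0019291  0.18262012] [-0.04306608  0.96492764  0.01138502  0.258709  ]
[[318.2 195.9]
 [302.2 170.4]
 [333.2 220.1]
 [318.3 183.3]
 [280.  130.8]
 [352.6 230.5]] [[317.0500033  257.22190335]]
[ 0.1219  0.0117 -0.2255  0.0004  0.0004  0.001 ]
```

View pics/w3.png

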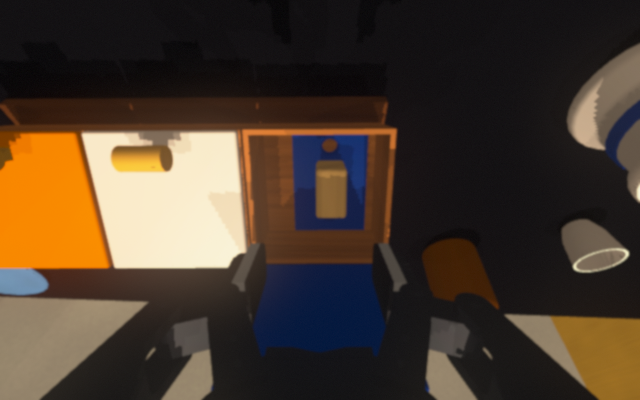

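The wrist view shows the blue lid fully open and the cap in the box. Its grip is at (331,190) against the fingertip middle at column 319, so the cap sits about 10.5 mm toward +y. I'll narrow the opening to 40 mm and reach in along the mouth's normal.

Call:
step_arm(
  targets="-0.06 0 0.021 0 0 0 0;-0.06 0 0.021 0 0 0 0;-0.06 0.026 0.023 -0.052 0 0 0;-0.06 0.052 0.026 -0.1 0 0 0;-0.06 0.078 0.028 -0.15 0 0 0;-0.06 0.1 0.031 -0.19 0 0 0;-0.06 0.12 0.033 -0.225 0 0 0;-0.06 0.12 0.033 -0.225 0 0 0;-0.06 0.12 0.033 -0.225 0 0 0",
)

```text
clock: 6.75
eef_pos: [0.5302, 0.0183, 0.0676]
tool_rot: [-0.043, 0.966, 0.011, 0.256]
ft_force: [-1.0, 0.1, 1.1]
grip_width: 0.0401
grasp_force: 0.0
```

Call:
step_arm(
  targets="-1 0 0 0 0 0 0;-1 0 0 0 0 0 0;-1 0 0 0 0 0 0;-1 0 0 0 0 0 0;-1 0 0 0 0 0 0",
)

```text
clock: 7.17
eef_pos: [0.5304, 0.0182, 0.0692]
tool_rot: [-0.043, 0.965, 0.011, 0.258]
ft_force: [-4.2, -2.0, 7.9]
grip_width: 0.0252
grasp_force: 60.6
```

```bash
python3 - <<'E'
from h import *
o=bot.get_obs();print(o["clock"],o["eef_pos"],o["tool_rot"],o["ft_force"],o["grip_width"],o["grasp_force"])
r=R.from_quat(o["tool_rot"]); g=o["eef_pos"]-.019*r.as_matrix()[:,2]
print(w(Q,[cl(-.004,.0105,.05)])[0]-g)
E
```

```text
7.1667 [0.53036609 0.01816562 0.069163  ] [-0.04288878  0.96505729  0.01122758  0.25826134] [-4.18397396 -1.98291995  7.91883757] 0.025169370123630963 60.5613774061203
[9.94882551e-04 6.91571529e-05 6.76346736e-04]
```

Call:
step_arm(
  targets="-1 0 0 0.012 0 0 0;-1 -0.01 -0.001 0.033 0 0 0;-1 -0.025 -0.003 0.06 0 0 0;-1 -0.045 -0.005 0.09 0 0 0;-1 -0.068 -0.007 0.13 0 0 0;-1 -0.092 -0.009 0.17 0 0 0;-1 -0.12 -0.012 0.22 0 0 0;-1 -0.15 -0.012 0.28 0 0 0;-1 -0.15 -0.012 0.28 0 0 0;-1 -0.15 -0.012 0.28 0 0 0",
)

```text
clock: 8.0
eef_pos: [0.4545, 0.0125, 0.2091]
tool_rot: [-0.043, 0.965, 0.011, 0.258]
ft_force: [-0.6, -0.1, -3.6]
grip_width: 0.0251
grasp_force: 60.0
```

```bash
python3 - <<'E'
from h import *
o=bot.get_obs();print(o["clock"],o["eef_pos"],o["tool_rot"],o["ft_force"],o["grip_width"],o["grasp_force"])
# target: above mill, level
I=bot.camera_info("wrist");I["pose"]=np.load("w1pose.npy")
ms=np.array([(317.75,206.5),(337.75,261.75)])
S=bot.camera_info("side");C=bot.camera_info("scene")
sp=lambda L:np.array(L)/3.5+[225,145]; cp=lambda L:np.array(L)/3.2+[200,145]
pm=[(-.034,0,.107),(.034,0,.107),(0,0,.1)]
m_s=sp([(55,91),(105,55),(82,77)]);m_c=cp([(536,45),(584,69),(559,62)])
m_w=np.array([(317.75,206.5),(337.75,261.75),(328.2,232.8)])
f=lambda q:np.r_[(proj(S,w(q,pm))-m_s).ravel()/2.5,(proj(C,w(q,pm))-m_c).ravel()/2.5,(proj(I,w(q,pm))-m_w).ravel()]
F=lambda q:(proj(I,w(q,pm))-m_w).ravel()
for x in(f,F):
    s=least_squares(x,[.45,.3,.4]);print(s.x,s.fun.round(1))
r=Rt(0,.395);print(delta(tcp([.449,.305,.26],r),r))
E
```

```text
8.0 [0.45453607 0.01246962 0.20910015] [-0.04299046  0.96502356  0.01146864  0.25835986] [-0.58701105 -0.14325591 -3.63142419] 0.02514662224788511 60.02480149269104
[0.44536131 0.30609277 0.4130497 ] [-0.7 -0.3 -0.7 -0.4 -0.8 -0.1 -0.3 -0.6 -0.2 -0.6 -0.2 -0.6 -0.   0.1
  0.1  0.7 -0.3 -0.3]
[0.44519397 0.30614716 0.41346126] [ 0.  -0.1  0.2  0.5 -0.2 -0.4]
[-0.0111  0.5851  0.0638 -0.1602  0.6492  0.3806]
```

```bash
python3 - <<'E'
from h import *
r=Rt(0,.41);print(delta([.4454,.305,.18],r))
E
```

```text
[-0.0183  0.5851 -0.0582 -0.1651  0.6483  0.3993]
```

Call:
step_arm(
  targets="-1 -0.018 0.06 0.04 -0.165 0.648 0.4;-1 -0.018 0.14 0.06 -0.165 0.648 0.4;-1 -0.018 0.22 0.06 -0.165 0.648 0.4;-1 -0.018 0.3 0.06 -0.165 0.648 0.4;-1 -0.018 0.38 0.06 -0.165 0.648 0.4;-1 -0.018 0.46 0.06 -0.165 0.648 0.4;-1 -0.018 0.53 0.04 -0.165 0.648 0.4;-1 -0.018 0.585 0 -0.165 0.648 0.4;-1 -0.018 0.585 -0.058 -0.165 0.648 0.4;-1 -0.018 0.585 -0.058 -0.165 0.648 0.4",
)

```text
clock: 8.83
eef_pos: [0.4414, 0.3043, 0.1694]
tool_rot: [-0.205, 0.979, -0.003, -0.009]
ft_force: [-2.5, -1.3, -3.8]
grip_width: 0.0253
grasp_force: 60.6
```

```bash
python3 - <<'E'
from h import *
import cv2
i=bot.camera_info("wrist");im=bot.camera("wrist")
o=bot.get_obs();print(o["clock"],o["eef_pos"],o["tool_rot"],delta([.4454,.305,.18],Rt(0,.41)),o["ft_force"])
s=bot.camera("side")[125:205,210:290];c=bot.camera("scene")[130:210,330:410]
b=lambda a:cv2.resize(a,(400,400),interpolation=cv2.INTER_CUBIC)
top=cv2.resize(im[160:360,160:480],(320,200))
cv2.imwrite("pics/m1.png",np.vstack([np.hstack([b(s),b(c)]),np.hstack([top,np.zeros((200,480,3),np.uint8)])])[:,:,::-1])
q=[.4454,.305,.41]
P=o["eef_pos"]; 
for n_ in("side","scene"): print(n_,proj(bot.camera_info(n_),[P+[0,0,-.027],P+[0,0,.043-.012]]).round(1))
E
```

```text
8.8833 [0.44216296 0.3036177  0.17230536] [-0.20461296  0.97881007 -0.00274962 -0.00753795] [ 0.0065  0.0028  0.0154  0.0108 -0.0174 -0.0027] [-0.40935505 -0.7695958  -3.52569175]
side [[244.1 155.3]
 [241.6 139. ]]
scene [[374.1 151.9]
 [375.5 137.8]]
```

View pics/m1.png

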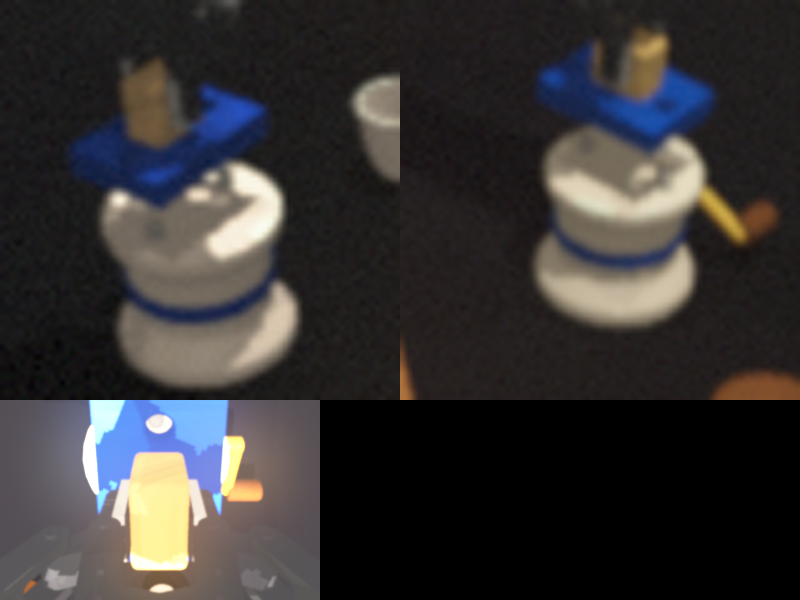

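The pictures show the cap held nearly level just above the mill, with its holes roughly over the pegs. In the wrist view the near hole is at about (318,184) and the grip's near top edge is at row 213. Next I'll compare these with the prediction.

```bash
python3 - <<'E'
from h import *
import cv2
i=bot.camera_info("wrist");o=bot.get_obs();im=bot.camera("wrist")
p=o["eef_pos"];r=R.from_quat(o["tool_rot"]).as_matrix()
for t in [(.034,0,.009),(.0415,0,.009),(.0265,0,.009),(.05,0,.009),(.05,.035,.009),(.05,-.035,.009),(.022,0,-.031),(.022,.013,-.031),(-.022,0,-.031),(.022,0,.009)]: print(t,proj(i,[p+r@np.array(t)]).round(1))
print("col319 rows140-240"); print([ (y,*im[y,319]) for y in range(150,222,3)])
print("row205"); print([(x,*im[205,x]) for x in range(235,400,6)])
print(bot.get_obs()["clock"],o["eef_pos"],delta([.4454,.305,.15],Rt(0,.41)))
E
```

```text
(0.034, 0, 0.009) [[316.9 188.9]]
(0.0415, 0, 0.009) [[316.8 175.1]]
(0.0265, 0, 0.009) [[316.9 202.3]]
(0.05, 0, 0.009) [[316.8 159. ]]
(0.05, 0.035, 0.009) [[385.  158.9]]
(0.05, -0.035, 0.009) [[248.6 159. ]]
(0.022, 0, -0.031) [[316.4 244.1]]
(0.022, 0.013, -0.031) [[347.8 244.1]]
(-0.022, 0, -0.031) [[316.7 330.3]]
(0.022, 0, 0.009) [[316.9 210.1]]
col319 rows140-240
[(150, np.uint8(255), np.uint8(254), np.uint8(249)), (153, np.uint8(230), np.uint8(221), np.uint8(236)), (156, np.uint8(98), np.uint8(124), np.uint8(219)), (159, np.uint8(110), np.uint8(157), np.uint8(250)), (162, np.uint8(118), np.uint8(177), np.uint8(254)), (165, np.uint8(118), np.uint8(176), np.uint8(254)), (168, np.uint8(105), np.uint8(145), np.uint8(246)), (171, np.uint8(99), np.uint8(131), np.uint8(232)), (174, np.uint8(189), np.uint8(188), np.uint8(227)), (177, np.uint8(243), np.uint8(234), np.uint8(225)), (180, np.uint8(255), np.uint8(253), np.uint8(244)), (183, np.uint8(255), np.uint8(254), np.uint8(249)), (186, np.uint8(255), np.uint8(254), np.uint8(249)), (189, np.uint8(255), np.uint8(254), np.uint8(249))
[... 1356 characters left out ...]
100), np.uint8(127), np.uint8(231)), (337, np.uint8(102), np.uint8(128), np.uint8(231)), (343, np.uint8(104), np.uint8(129), np.uint8(231)), (349, np.uint8(106), np.uint8(130), np.uint8(231)), (355, np.uint8(117), np.uint8(159), np.uint8(251)), (361, np.uint8(126), np.uint8(183), np.uint8(254)), (367, np.uint8(123), np.uint8(168), np.uint8(253)), (373, np.uint8(112), np.uint8(136), np.uint8(232)), (379, np.uint8(113), np.uint8(134), np.uint8(230)), (385, np.uint8(255), np.uint8(255), np.uint8(255)), (391, np.uint8(255), np.uint8(255), np.uint8(143)), (397, np.uint8(255), np.uint8(255), np.uint8(157))]
9.0333 [0.44523043 0.3042907  0.17732167] [-0.0014  0.001  -0.0575  0.0012 -0.0036  0.0008]
```

```bash
python3 - <<'E'
from h import *
import cv2
I=bot.camera_info("wrist");I["pose"]=np.load("w1pose.npy")
im=cv2.imread("pics/w1.png").astype(int); m=(im.min(2)>=235)
# boundary points radial from centre
a=np.radians(np.arange(0,360,10));ctr=np.array([328,233]);pts=[]
for t in a:
    for rr in np.arange(35,65,.25):
        x,y=ctr+rr*np.array([np.cos(t),np.sin(t)])
        if im[int(round(y)),int(round(x))].min()<235: pts.append((x,y,np.degrees(t)));break
pts=np.array(pts)
tt=np.linspace(0,2*np.pi,721)
def f(q,P):
    E=proj(I,np.c_[q[0]+.056*np.cos(tt),q[1]+.056*np.sin(tt),0*tt+.1])
    return np.array([(lambda d:d.min())(np.hypot(*(E-p[:2]).T)) *np.sign(np.hypot(*(p[:2]-E.mean(0)))-np.hypot(*(E[np.argmin(np.hypot(*(E-p[:2]).T))]-E.mean(0)))) for p in P])
for P in (pts,pts[(pts[:,2]<30)|((pts[:,2]>60)&(pts[:,2]<200))|(pts[:,2]>340)]):
    s=least_squares(lambda q:f(q,P),[.45,.304],loss='soft_l1',f_scale=.7,diff_step=1e-3);print(s.x);print(np.c_[P[:,2],f(s.x,P).round(1)].tolist())
E
```

```text
[0.4477406  0.30608658]
[[0.0, 1.0], [10.0, 1.2], [20.0, -2.1], [29.999999999999996, 1.4], [40.0, 1.6], [50.0, 1.2], [59.99999999999999, 1.8], [70.0, 1.6], [80.0, 1.6], [90.0, 1.2], [100.0, 1.4], [110.0, 1.2], [119.99999999999999, 1.2], [130.0, 1.6], [140.0, 1.0], [150.0, 0.8], [160.0, 1.2], [170.0, 0.4], [180.0, 0.4], [190.0, 0.2], [200.0, -0.2], [210.00000000000003, 0.1], [220.0, 6.3], [230.0, 9.9], [239.99999999999997, 0.8], [250.00000000000003, 0.6], [260.0, 0.6], [270.0, 1.2], [280.0, 0.6], [290.0, 0.5], [300.0, 11.7], [310.0, 5.1], [320.0, 1.0], [330.0, 0.2], [340.0, -0.1], [350.0, 0.6]]
[0.44971867 0.30635469]
[[0.0, 1.0], [10.0, 0.8], [20.0, -2.8], [29.999999999999996, 0.5], [70.0, 0.2], [80.0, 0.1], [90.0, -0.4], [100.0, -0.1], [110.0, -0.3], [119.99999999999999, -0.1], [130.0, 0.4], [140.0, -0.1], [150.0, -0.2], [160.0, 0.8], [170.0, 0.3], [180.0, 0.6], [190.0, 0.8], [350.0, 1.0]]
```

Call:
step_arm(
  targets="-1 0.0066 0 -0.02 0 0 0;-1 0.0066 0 -0.04 0 0 0;-1 0.0066 0 -0.06 0 0 0;-1 0.0066 0 -0.06 0 0 0;-1 0.0066 0 -0.06 0 0 0",
)

```text
clock: 9.45
eef_pos: [0.4482, 0.3041, 0.1474]
tool_rot: [-0.203, 0.979, -0.001, -0.003]
ft_force: [0.1, -0.5, -4.3]
grip_width: 0.0253
grasp_force: 60.8
```

```bash
python3 - <<'E'
from h import *
import cv2
i=bot.camera_info("wrist");im=bot.camera("wrist")
o=bot.get_obs();print(o["clock"],o["eef_pos"],o["tool_rot"],delta([.4485,.3043,.14],Rt(0,.407)),o["ft_force"])
s=bot.camera("side")[130:190,220:280];c=bot.camera("scene")[135:195,345:405]
b=lambda a,k:cv2.resize(a,(k,k),interpolation=cv2.INTER_CUBIC)
h=im[160:220,288:348]; h2=np.clip((h.astype(int)-150)*255/105,0,255).astype(np.uint8); d=im[320:380,288:348]
cv2.imwrite("pics/m2.png",np.vstack([np.hstack([b(s,330),b(c,330)]),np.hstack([b(h,220),b(h2,220),b(d,220)])])[:,:,::-1])
p=o["eef_pos"];r=R.from_quat(o["tool_rot"]).as_matrix()
for t in [(.034,0,.009),(.0415,0,.009),(.0415,0,.027),(.0265,0,.009),(.0265,0,.027)]: print(t,proj(i,[p+r@np.array(t)]).round(1))
print("pegtip",proj(i,w([.449,.3045,.407],[(-.034,0,.113),(.034,0,.113),(-.034,0,.1)])).round(1))
for n_ in("side","scene"): print(n_,proj(bot.camera_info(n_),[p+r@np.array(t) for t in((.05,.035,.009),(.05,-.035,.009),(-.05,.035,.009),(-.05,-.035,.009))]).round(1))
E
```

```text
9.5 [0.44864766 0.30453    0.14803933] [-2.03577586e-01  9.79056637e-01 -3.28001254e-04 -2.03983491e-03] [-0.0003 -0.0005 -0.0161  0.0019 -0.0049 -0.0038] [ 0.16149494  0.36247356 -4.15286666]
(0.034, 0, 0.009) [[317.3 190.3]]
(0.0415, 0, 0.009) [[317.3 176.5]]
(0.0415, 0, 0.027) [[317.4 168.9]]
(0.0265, 0, 0.009) [[317.3 203.7]]
(0.0265, 0, 0.027) [[317.5 193.7]]
pegtip [[317.4 178.7]
 [317.3 275.6]
 [317.5 173.8]]
side [[226.5 160.4]
 [243.9 167.7]
 [248.1 145.7]
 [265.1 152.2]]
scene [[369.9 144.9]
 [357.7 152.9]
 [392.6 155.7]
 [380.6 164.3]]
```

View pics/m2.png

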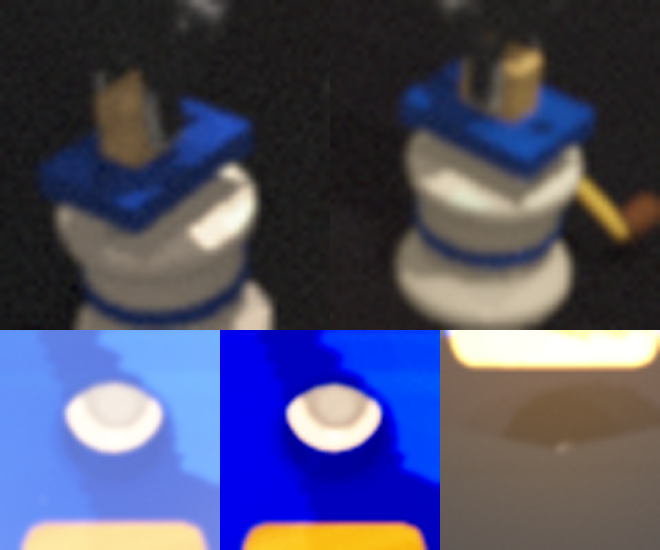

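In the last picture the peg tip shows grey through the near hole, centred at column 319.4 against the hole's 318.8. Its row also matches the prediction to within about 1 mm. I'll lower slowly.

Call:
step_arm(
  targets="-1 0 0 -0.006 0 0 0;-1 0 0 -0.012 0 0 0;-1 0 0 -0.016 0 0 0;-1 0 0 -0.02 0 0 0;-1 0 0 -0.024 0 0 0;-1 0 0 -0.027 0 0 0;-1 0 0 -0.027 0 0 0",
)

```text
clock: 10.18
eef_pos: [0.4486, 0.3048, 0.1343]
tool_rot: [-0.204, 0.979, -0.0, -0.002]
ft_force: [-0.4, 0.3, -3.3]
grip_width: 0.0254
grasp_force: 60.8
```

Call:
step_arm(
  targets="-1 0 0 -0.003 0 0 0;-1 0 0 -0.006 0 0 0;-1 0 0 -0.009 0 0 0;-1 0 0 -0.01 0 0 0;-1 0 0 -0.01 0 0 0;-1 0 0 -0.01 0 0 0",
)

```text
clock: 10.68
eef_pos: [0.4489, 0.3049, 0.1298]
tool_rot: [-0.204, 0.979, -0.0, -0.002]
ft_force: [-0.8, -0.9, -3.6]
grip_width: 0.0256
grasp_force: 60.8
```

Call:
step_arm(
  targets="-1 0 0 -0.002 0 0 0;-1 0 0 -0.004 0 0 0;-1 0 0 -0.006 0 0 0;-1 0 0 -0.006 0 0 0;-1 0 0 -0.006 0 0 0",
)

```text
clock: 11.1
eef_pos: [0.4488, 0.3049, 0.1267]
tool_rot: [-0.204, 0.979, -0.0, -0.002]
ft_force: [-0.0, 0.4, -3.6]
grip_width: 0.025
grasp_force: 60.8
```

Still hanging freely, so I'll continue in 1 mm steps.

Call:
step_arm(
  targets="-1 0 0 -0.001 0 0 0;-1 0 0 -0.002 0 0 0;-1 0 0 -0.003 0 0 0;-1 0 0 -0.004 0 0 0;-1 0 0 -0.004 0 0 0;-1 0 0 -0.004 0 0 0",
)

```text
clock: 11.6
eef_pos: [0.4489, 0.3049, 0.1259]
tool_rot: [-0.204, 0.979, -0.0, -0.001]
ft_force: [-4.0, -2.2, 4.5]
grip_width: 0.0255
grasp_force: 62.1
```

Contact at z = 0.126, the seated height, with small side forces. I'll release and rise.

Call:
step_arm(
  targets="0 0 0 0 0 0 0;0 0 0 0 0 0 0;0 0 0 0 0 0 0;0 0 0 0 0 0 0;0 0 0 0.03 0 0 0;0 0 0 0.08 0 0 0;0 0 0 0.16 0 0 0;0 0 0 0.24 0 0 0;0 -0.02 0 0.27 0 0 0;0 -0.02 0 0.27 0 0 0",
)

```text
clock: 12.43
eef_pos: [0.4402, 0.3064, 0.2652]
tool_rot: [-0.204, 0.979, 0.002, 0.003]
ft_force: [0.4, -0.2, 1.0]
grip_width: 0.0428
grasp_force: 0.0
```

```bash
cat > cap.py <<'E'
from h import *
import cv2
q=[.449,.3047,.407]
for n_ in("side","scene"):
    im=bot.camera(n_).astype(int);I=bot.camera_info(n_)
    m=((im[...,2]>im[...,0]+40)&(im[...,2]>im[...,1]+25)).astype(np.uint8)
    c=proj(I,w(q,[(0,0,.118)]))[0].astype(int); M=np.zeros_like(m);M[c[1]-25:c[1]+22,c[0]-32:c[0]+32]=1; m*=M
    ys,xs=np.nonzero(m)
    e=[xs.min(),xs[...].max(),ys.min(),ys.max()]
    print(n_,"obs xmin,xmax,ymin,ymax",e,"at",ys[xs==e[0]].mean(),ys[xs==e[1]].mean(),xs[ys==e[2]].mean(),xs[ys==e[3]].mean())
    for dz in(0,.006):
        P=proj(I,w(q,[(a*.05,b*.035,z+dz) for z in(.1,.118) for a in(-1,1) for b in(-1,1)])); print(" pred dz",dz,P.min(0).round(1),P.max(0).round(1))
o=bot.get_obs();print(o["clock"],o["eef_pos"],o["tool_rot"],o["ft_force"])
E
python3 cap.py
```

```text
side obs xmin,xmax,ymin,ymax [np.int64(229), np.int64(265), np.int64(153), np.int64(176)] at 167.5 159.0 255.0 244.5
 pred dz 0 [227.7 151.1] [266.3 178.1]
 pred dz 0.006 [227.4 149.5] [266.1 176.6]
scene obs xmin,xmax,ymin,ymax [np.int64(358), np.int64(391), np.int64(153), np.int64(171)] at 159.5 162.0 365.5 379.5
 pred dz 0 [357.2 149.8] [392.  173.5]
 pred dz 0.006 [357.3 148.5] [392.2 172.1]
12.5333 [0.43914758 0.30519511 0.26030966] [-2.03915755e-01  9.78988132e-01  1.49443166e-04 -7.60985631e-04] [ 0.45357876  0.36541197 -0.36182615]
```

```bash
python3 - <<'E'
from h import *
r=Rt(0,.0899);print(delta([.558,.0104,.327],r))
E
```

```text
[ 2.377e-01 -5.896e-01  1.334e-01 -3.000e-04 -2.000e-03 -4.085e-01]
```

Call:
step_arm(
  targets="0.3 0 0 0.07 0 0 -0.1;0.3 0.02 -0.06 0.133 0 -0.002 -0.2;0.3 0.05 -0.14 0.133 0 -0.002 -0.3;0.3 0.08 -0.21 0.133 0 -0.002 -0.408;0.3 0.115 -0.28 0.133 0 -0.002 -0.408;0.3 0.145 -0.35 0.133 0 -0.002 -0.408;0.3 0.175 -0.42 0.133 0 -0.002 -0.408;0.3 0.2 -0.49 0.133 0 -0.002 -0.408;0.3 0.22 -0.55 0.133 0 -0.002 -0.408;0.3 0.238 -0.59 0.133 0 -0.002 -0.408",
)

```text
clock: 13.37
eef_pos: [0.5578, 0.0066, 0.3236]
tool_rot: [-0.044, 0.999, -0.0, -0.003]
ft_force: [-0.0, 0.9, 0.4]
grip_width: 0.0551
grasp_force: 0.0
```

```bash
python3 - <<'E'
from h import *
import cv2
i=bot.camera_info("wrist");im=bot.camera("wrist").astype(int)
o=bot.get_obs();print(o["clock"],o["eef_pos"],delta([.558,.0104,.217],Rt(0,.0899)))
k=lidknob(1.69);y=w([0,0,Q[2]],[[0,.016,0]])[0];print(proj(i,[k-y,k,k+y]).round(1))
m=((im[...,0]>im[...,2]+60)&(im[...,1]>im[...,2]+30)).astype(np.uint8)
n_,_,st,ce=cv2.connectedComponentsWithStats(m)
for s,c in zip(st[1:],ce[1:]):
    if s[4]>60: print(s,c.round(1))
E
```

```text
13.4167 [0.55918735 0.00385873 0.32309792] [-0.0024  0.0131 -0.2122  0.0043 -0.007   0.0074]
[[302.4 203.2]
 [322.  203.2]
 [341.7 203.1]]
[  47    0  155   35 4877] [123.4  17.4]
[ 592   70   48   51 2046] [616.8  96.7]
[   60    79   308   126 14385] [151.6 149.6]
[196  79  45  25 747] [215.2  89.5]
[ 268   89  104   60 4822] [320.6 117. ]
[492  93  32  41 291] [502.1 116.2]
[441 273  55  28 620] [464.8 287. ]
[485 297  20  17 115] [496.  303.6]
[ 33 375  28  23 209] [ 45.1 382.9]
[164 392  16   8  82] [171.1 396.5]
```

Call:
step_arm(
  targets="0.3 0 0 0 0 0 0;0.3 0 0 0 0 0 0;0.3 0 0 -0.06 0 0 0;0.3 0 0 -0.11 0 0 0;0.3 0 0 -0.14 0 0 0;0.3 0 0 -0.14 0 0 0",
)

```text
clock: 13.92
eef_pos: [0.5549, 0.0114, 0.2517]
tool_rot: [-0.046, 0.999, 0.0, -0.005]
ft_force: [-0.8, -1.1, -0.1]
grip_width: 0.0554
grasp_force: 0.0
```

```bash
python3 - <<'E'
from h import *
o=bot.get_obs();print(o["clock"],o["eef_pos"],o["ft_force"],delta([.558,.0104,.217],Rt(0,.0899)))
E
```

```text
13.9167 [0.55494834 0.01135857 0.25166762] [-0.80895028 -1.12168244 -0.11168453] [ 0.0061 -0.0019 -0.0693  0.0002 -0.0137 -0.0029]
```

Call:
step_arm(
  targets="0.3 0.002 0 -0.03 0 0 0;0.3 0.002 0 -0.05 0 0 0;0.3 0.002 0 -0.07 0 0 0;0.3 0.002 0 -0.07 0 0 0;0.3 0.002 0 -0.07 0 0 0;-1 0.002 0 -0.07 0 0 0;-1 0.002 0 -0.07 0 0 0;-1 0.002 0 -0.07 0 0 0;-1 0.002 0 -0.07 0 0 0;-1 0.002 0 -0.07 0 0 0",
)

```text
clock: 14.75
eef_pos: [0.5594, 0.0105, 0.2226]
tool_rot: [-0.045, 0.999, 0.001, 0.0]
ft_force: [-1.0, 3.1, 6.4]
grip_width: 0.0305
grasp_force: 60.0
```

```bash
python3 - <<'E'
from h import *
o=bot.get_obs();print(o["clock"],o["eef_pos"],o["ft_force"],o["grip_width"],o["grasp_force"])
r0=R.from_quat(o["tool_rot"]);p0=o["eef_pos"];off=p0-tcp(lidknob(1.69),r0);print(off)
N=20
for j in range(1,N+1):
    th=1.69*(1-j/N);t=np.pi/6*j/N;r=Rt(t,Q[2]);print(j,*delta(tcp(lidknob(th),r)+off*(1-j/N),r,p0,r0).round(3))
E
```

```text
14.75 [0.5594167  0.0104685  0.22260918] [-0.97296493  3.07975034  6.39423557] 0.030499426186253155 59.99091982841492
[0.00143475 0.00033855 0.00506473]
1 -0.017 -0.002 -0.003 0.002 -0.032 -0.0
2 -0.033 -0.003 -0.007 0.005 -0.066 -0.0
3 -0.049 -0.004 -0.013 0.008 -0.099 -0.0
4 -0.065 -0.006 -0.02 0.011 -0.132 -0.0
5 -0.079 -0.007 -0.029 0.014 -0.165 -0.0
6 -0.094 -0.009 -0.038 0.017 -0.198 -0.0
7 -0.107 -0.01 -0.05 0.02 -0.232 -0.0
8 -0.119 -0.011 -0.062 0.023 -0.265 -0.001
9 -0.13 -0.012 -0.075 0.026 -0.298 -0.001
10 -0.141 -0.013 -0.089 0.029 -0.331 -0.001
11 -0.15 -0.014 -0.104 0.032 -0.364 -0.001
12 -0.158 -0.014 -0.12 0.035 -0.398 -0.001
13 -0.164 -0.015 -0.136 0.038 -0.431 -0.001
14 -0.169 -0.016 -0.153 0.041 -0.464 -0.001
15 -0.172 -0.016 -0.17 0.044 -0.497 -0.001
16 -0.175 -0.016 -0.188 0.047 -0.53 -0.001
17 -0.175 -0.016 -0.206 0.05 -0.564 -0.001
18 -0.175 -0.016 -0.223 0.053 -0.597 -0.001
19 -0.172 -0.016 -0.241 0.056 -0.63 -0.001
20 -0.169 -0.016 -0.259 0.059 -0.663 -0.001
```

Call:
step_arm(
  targets="-1 -0.017 -0.002 -0.003 0.002 -0.032 0;-1 -0.033 -0.003 -0.006 0.005 -0.066 0;-1 -0.049 -0.004 -0.012 0.008 -0.099 0;-1 -0.066 -0.006 -0.018 0.011 -0.132 0;-1 -0.08 -0.007 -0.027 0.014 -0.165 0;-1 -0.095 -0.009 -0.035 0.017 -0.198 0;-1 -0.109 -0.01 -0.047 0.02 -0.232 0;-1 -0.121 -0.011 -0.058 0.023 -0.265 0;-1 -0.132 -0.012 -0.071 0.026 -0.298 0;-1 -0.143 -0.013 -0.085 0.029 -0.331 0",
)

```text
clock: 15.58
eef_pos: [0.4888, 0.0036, 0.1826]
tool_rot: [-0.045, 0.99, 0.006, 0.133]
ft_force: [-6.6, 1.9, 13.9]
grip_width: 0.0305
grasp_force: 71.6
```

```bash
python3 - <<'E'
from h import *
o=bot.get_obs();print(o["clock"],o["eef_pos"],o["ft_force"],o["grip_width"],o["grasp_force"])
r=R.from_quat(o["tool_rot"]);k=o["eef_pos"]-.014*r.as_matrix()[:,2];d=k-w(Q,[cl(.058,0,.067)])[0];print(np.linalg.norm(d[[0,2]]),k-lidknob(.845))
E
```

```text
15.5833 [0.48878278 0.00364473 0.18258293] [-6.61825656  1.91785623 13.85740054] 0.030537089659641664 71.57170057296753
0.10466125157517557 [ 1.66307988e-03 -6.97180731e-05  2.11437397e-03]
```

Call:
step_arm(
  targets="-1 -0.01 -0.001 -0.014 0.003 -0.033 0;-1 -0.018 -0.001 -0.03 0.006 -0.067 0;-1 -0.024 -0.002 -0.045 0.009 -0.1 0;-1 -0.029 -0.003 -0.062 0.012 -0.133 0;-1 -0.033 -0.003 -0.078 0.015 -0.166 0;-1 -0.036 -0.003 -0.096 0.018 -0.199 0;-1 -0.036 -0.003 -0.113 0.021 -0.233 0;-1 -0.036 -0.003 -0.13 0.024 -0.266 0;-1 -0.034 -0.003 -0.147 0.027 -0.299 0;-1 -0.031 -0.003 -0.165 0.03 -0.332 0",
)

```text
clock: 16.42
eef_pos: [0.471, 0.0019, 0.0967]
tool_rot: [-0.043, 0.965, 0.011, 0.258]
ft_force: [-62.9, -2.0, 88.0]
grip_width: 0.0304
grasp_force: 87.8
```

Call:
step_arm(
  targets="-1 0.001 0 -0.004 0 0 0;-1 0.002 0 -0.008 0 0 0;-1 0.002 0 -0.008 0 0 0",
)

```text
clock: 16.67
eef_pos: [0.4717, 0.0018, 0.0958]
tool_rot: [-0.043, 0.965, 0.011, 0.259]
ft_force: [-44.5, 1.9, 57.6]
grip_width: 0.0304
grasp_force: 86.7
```

```bash
python3 - <<'E'
from h import *
o=bot.get_obs();print(o["clock"],o["eef_pos"],o["ft_force"],o["grip_width"],o["grasp_force"])
r=R.from_quat(o["tool_rot"]);k=o["eef_pos"]-.014*r.as_matrix()[:,2];print(k-lidknob(0),k-lidknob(.05))
E
```

```text
16.6667 [0.47172117 0.00182872 0.09581589] [-44.51825394   1.90743585  57.62770123] 0.030362933750399078 86.68462872505188
[-0.00094588 -0.00057748 -0.00180493] [ 3.58567151e-05 -4.88986710e-04 -6.96065117e-03]
```

Lid is shut, but I'm pressing on it too hard. I'll ease off, open and back away along the normal.

Call:
step_arm(
  targets="-1 -0.002 0 0.004 0 0 0;-1 -0.004 0 0.008 0 0 0;-1 -0.004 0 0.008 0 0 0",
)

```text
clock: 16.92
eef_pos: [0.4711, 0.0018, 0.0973]
tool_rot: [-0.043, 0.965, 0.011, 0.258]
ft_force: [-1.5, 3.1, 2.5]
grip_width: 0.0301
grasp_force: 78.2
```

Call:
step_arm(
  targets="0.3 0 0 0 0 0 0;0.3 0 0 0 0 0 0;0.3 0 0 0 0 0 0;0.3 0 0 0 0 0 0;0.3 -0.03 -0.003 0.052 0 0 0;0.3 -0.07 -0.006 0.12 0 0 0;0.3 -0.11 -0.01 0.19 0 0 0;0.3 -0.14 -0.01 0.25 0 0 0;0.3 -0.14 -0.01 0.25 0 0 0;0.3 -0.14 -0.01 0.25 0 0 0",
)

```text
clock: 17.75
eef_pos: [0.402, -0.0034, 0.2239]
tool_rot: [-0.043, 0.965, 0.011, 0.26]
ft_force: [-0.8, -0.1, -0.9]
grip_width: 0.056
grasp_force: 0.0
```

```bash
python3 cap.py; python3 - <<'E'
from h import *
import cv2
# lid check: blue lid mask extents and lid knobs vs initial side picture; bystanders unchanged
for n_ in("side","scene"):
    a=cv2.imread(f"pics/{n_}0.png").astype(int);b=bot.camera(n_)[:,:,::-1].astype(int);cv2.imwrite(f"pics/{n_}9.png",b)
    d=(cv2.GaussianBlur(np.abs(a-b).max(2).astype(np.float32),(5,5),0)>25).astype(np.uint8)
    _,_,st,_=cv2.connectedComponentsWithStats(d);print(n_,[s.tolist() for s in st[1:] if s[4]>8])
    B=lambda im:[ (lambda m:(m.sum(),*np.argwhere(m).mean(0).round(1)))((im[...,0]>im[...,2]+60)&(np.indices(im.shape[:2])[0]>182)&(np.indices(im.shape[:2])[1]<345))]
    print(B(a),B(b))
E
```

```text
side [[0, 0, 187, 138, 14019], [190, 70, 32, 35, 208], [192, 83, 5, 4, 13], [202, 90, 8, 9, 20], [161, 100, 116, 93, 2980], [0, 107, 146, 205, 14868], [0, 176, 14, 24, 142], [139, 271, 10, 9, 59], [92, 296, 93, 82, 1510]]
[(np.int64(1351), np.float64(209.2), np.float64(318.4))] [(np.int64(1348), np.float64(209.2), np.float64(318.3))]
scene [[228, 0, 63, 122, 4428], [361, 0, 42, 86, 1998], [232, 100, 7, 8, 45], [289, 110, 9, 7, 47], [259, 120, 22, 30, 294], [292, 127, 7, 17, 68], [234, 131, 12, 15, 88], [247, 145, 25, 12, 226], [357, 145, 36, 30, 662]]
[(np.int64(4139), np.float64(356.6), np.float64(153.3))] [(np.int64(4140), np.float64(356.4), np.float64(153.5))]Traceback (most recent call last):
  File "cap.py", line 9, in <module>
    e=[xs.min(),xs[...].max(),ys.min(),ys.max()]
       ~~~~~~^^
    return umr_minimum(a, axis, None, out, keepdims, initial, where)
ValueError: zero-size array to reduction operation minimum which has no identity
[ WARN:0@0.597] global loadsave.cpp:1063 imwrite_ Unsupported depth image for selected encoder is fallbacked to CV_8U.
```

```bash
python3 -c "
from workcell import bot
print(bot.job_done())"
```

```text
the job is handed in; nothing more can be done
None
```

I handed the job in at about 18 s: the cap is home on the mill, judged by contact height and camera comparison; the blue lid is shut and the hand clear, and the other lids, jar and cups show no change, though the wrist force hit about 108 N of the 120 N limit while shutting the lid.

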